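Make up the slide-mounting kit and the counting kit

ROBOT

A 6-joint arm with a two-finger parallel gripper is mounted at the origin on a cart in front of the work surface, level with it; the furniture and walls round the work are solid. World frame = base frame: x ahead of the robot, y to its left, z up, the work surface at z = 0. Lengths are in mm, angles in rad, forces in N, time in s.
With the tool pointing down it reaches from about 300 to 775 mm from the base axis. Payload 14.6 kg.
Tool frame: the origin (TCP) lies between the finger pads; the fingertips stand ahead of it and the grasp point (between the pads) lies 11 mm behind it (manip.finger_overhang is the z of the fingertips in the tool frame, in mm); z points along the fingers, y is the line along which they close (so a half turn about z gives the same grasp; the last joint's range is limited). The gripper opens to 94 mm and grips with 3 to 60 N. Pads are 16 mm wide; open, the fingers measure 119 mm over their backs; the gripper's body (75 mm by 177 mm) begins 78 mm behind the grasp point.
Start: joints at [-1.19, 0.3, 1.521, -0, 1.321, -0.067], TCP at [238.133, -495.764, 213.446] pointing down, gripper open.
Joint ranges: [-3.03, 3.03], [-0.79, 2.21], [0.23, 2.52], [-1.04, 4.18], [0, 3.07], [-2.55, 2.55]. Speed limits (rad/s): [2.22, 2.22, 2.57, 3.14, 3.14, 3.14].

INTERFACE

Orientations are given as [roll, pitch, yaw] about the fixed x, y, z axes, in that order (R = Rz(yaw) Ry(pitch) Rx(roll)).
In Python, from cell import manip gives the robot as it stands.
- The arm moves only by the tool jog_arm, never from a script. Its argument "series" is a list of rows, each a list of 7 numbers: the shift along the world's x, y, z as a fraction of full scale, then the turn, a rotation vector about the world's x, y, z as a fraction of full scale, then the closure, from 0 (fully open) to 1 (shut). In form: [[dx, dy, dz, wx, wy, wz, fingers], ...]. A call has 1 to 8 rows; each row is the pose to reach, as a shift and turn from the pose commanded when the call began; what a row does not reach only later rows make up. Full scale, the value 1, is 120 mm for a shift and 90 degrees for a turn. A row lasts 1/12 s, in which the tool goes at most 41.7 mm and 7.16 degrees, less where a joint would pass 70% of its speed; a pose out of reach is approached as far as the arm can. A call with a number of a shift or a turn outside -1 to 1 is refused whole. A call with a gripper value outside its range is refused whole. The fingers move at their own pace and stop on an object; "grip_force" is the grip in N (left out, the last holds). Time passes only in rows, so rows that repeat a pose let the fingers close. It gives the time, the measured TCP pose, the force, the opening and the grip force at its end, in the units of the state.
- manip.read_state(): the state, without advancing time (a new reading comes with each control period).
- manip.camera(name): name is "scene" or "top"; returns a dict with "frame" (480x640x3 uint8, red, green, blue), "vfov" (degrees; the focal length in pixels is half the picture's height over the tangent of half this angle, whatever the lens; pixels are square), "cx", "cy" (the principal point, pixels), "R" (3x3) and "t" (3): a world point X has camera coordinates R X + t. Camera axes: x right, y down, z forward; pixel columns grow to the right and rows downward; lengths in mm; the calibration is good to about 2 mm. A picture is of the moment at which its call begins. There is no depth.
- manip.sign_off(): hands the job in; it is judged then, once.
The state is a dict: "clock": time; "joints": joint angles; "qd": joint speeds; "effort": joint torques, N m; "eef_pos": TCP position; "eef_rot": TCP orientation; "wrist_force": force on the tool from outside, world axes, zero at the start; "moment": the same for the moment, N m; "finger_gap": finger opening in mm; "finger_force": force on a finger pad.
Only numpy, scipy, OpenCV 4.12 (cv2) and the standard library are available. Lean on these libraries where they do the work, as an engineer would, in place of code of your own. Each camera call takes 0.05 s, during which the arm holds its last target. There are 200 camera calls.

TASK

Make up two kits from the stock on the bench: the mounting kit in the long three-pocket tray gets the white nozzle bottle, the flat cover-glass box and the rubber blower; the counting kit in the short two-pocket tray gets the hand tally counter and the amber dropper bottle. Put one thing in the middle of each pocket, whichever pocket you like, upright and down on its floor as it stands or lies now, and let go of it. Leave the petri dish and the wash bottle where they are.

Things in the scene. Friction and masses are not known exactly. Their poses are not given: they have to be found in the camera images.
- long_tray: Shallow bare-metal tray, fixed, with three square grey-lined pockets in a row along its x axis; 284 x 94 mm, 10 mm high. Origin: centre of its underside, on the worktop. Pockets 82 x 82 mm inside, floor 4 mm up; ribs and rim 4 mm thick, 6 mm above that floor. Pocket centres: x = -86, 0 and +86 mm, y = 0 in its frame. The longer of the two trays, to the left or right of the stock.
- short_tray: Shallow bare-metal tray, fixed, with two square grey-lined pockets in a row along its x axis; 198 x 94 mm, 10 mm high. Origin: centre of its underside, on the worktop. Pockets 82 x 82 mm inside, floor 4 mm up; ribs and rim 4 mm thick, 6 mm above that floor. Pocket centres: x = -43 and +43 mm, y = 0 in its frame. The shorter of the two trays, on the other side of the stock.
- mountant_bottle: White plastic squeeze bottle with a long fine pointed nozzle, 109 mm tall, standing. Origin: centre of the underside, z up. Round body 31 mm across up to 62 mm height, collar 20 mm across to 76 mm, then the narrow nozzle (colliding as about 14 mm across) to the tip.
- coverslip_box: Small flat white plastic box of cover glasses, 34 (x) x 64 (y) x 18 (z) mm, lying flat. Origin: centre of the underside; long side along its y axis.
- blower: Dull red-brown rubber dust blower, standing: round bulb 51 mm across and 60 mm high, with a thin straight black nozzle about 10 mm across from 60 to 96 mm height, where it can be picked up. Behaves as a rigid body. Origin: centre of the underside, z up.
- tally_counter: White hand tally counter lying flat, 60 (x) x 54 (y) x 18 (z) mm over all; a rounded case from x = -30 to +24, y = -21 to +27 mm; a small knob 12 mm across at x = -14 mm sticks out to y = -27 mm, another 10 mm across at y = -9 mm sticks out to x = +30 mm. Grip it over its y width (48 mm) at x = +6 mm. Origin: centre of the underside.
- dropper_bottle: Amber glass dropper bottle with a black dropper bulb on top, 104 mm tall, standing. Origin: centre of the underside, z up. Round body 35 mm across up to about 58 mm height, above that the dropper cap, at most 22 mm across, to the top.
- petri_dish: Covered clear petri dish, 62 mm across, 15 mm high, lying on the worktop at the back of the stock. Bystander, in no kit. Origin: centre of the underside.
- wash_bottle: White wash bottle with a red cap and bent red spout, 58 x 85 x 161 mm, standing behind the stock. Bystander, in no kit. Origin: centre of the underside.

How it is judged:
By the outcome, as a careful person would: the job done as asked, in the order asked, and still so for the second after the job is handed in, with the robot touching nothing.
It also fails if it takes over 128 s, if anything falls off the work surface, if the arm or the gripper's body presses on something with over 40 N, if the wrist force passes 120 N, or if a joint passes its speed limit or range.

## Working session

There is one attempt and no reset: what is moved stays moved. The work goes in short steps, Python scripts to look and compute and a tool call to move; the robot and the scene stay as the last step left them, time stands still between calls to the robot, and variables do not carry over. Pictures are saved under pics/ and viewed, at most 14 in all, crops included, and the job is handed in when it is done.

Besides the shell and the picture viewer there is one more tool, called after "Call:" in YAML: its name, and indented under it one key for each argument. jog_arm: Moves the arm, as the interface text tells. Its arguments: {"type":"object","properties":{"series":{"type":"array"},"grip_force":{"type":"number"}},"required":["series"]}

```bash
mkdir -p pics; ls; python3 - <<'E'
from cell import manip
import cv2
for n in("scene","top"):
    c=manip.camera(n); cv2.imwrite(f"pics/{n}0.png",c["frame"][:,:,::-1]); print(n,{k:c[k] for k in c if k!="frame"})
s=manip.read_state();print(s); print(manip.finger_overhang)
E
```

```text
pics
scene {'vfov': 43.961123913486745, 'cx': 327.61367087880296, 'cy': 245.83380424095623, 'R': array([[-0.66663087, -0.74537354,  0.00464466],
       [-0.41120126,  0.36254966, -0.83634399],
       [ 0.62170476, -0.55944261, -0.54818534]]), 't': array([454.72170063, 304.76770469, 930.65880418])}
top {'vfov': 46.6022354791148, 'cx': 315.1897303714781, 'cy': 235.49219754899144, 'R': array([[ 5.54992043e-04, -9.99829105e-01, -1.84784430e-02],
       [-9.96624809e-01,  9.63861602e-04, -8.20856890e-02],
       [ 8.20894717e-02,  1.84616316e-02, -9.96453956e-01]]), 't': array([  23.04161836,  643.03243659, 1222.57059086])}
{'clock': 0.1, 'joints': array([-1.18961805e+00,  3.00430635e-01,  1.52154379e+00, -1.86931462e-05,
        1.32065236e+00, -6.66199523e-02]), 'qd': array([-1.05936935e-03, -7.23774526e-04, -7.89184007e-05,  2.47984410e-04,
       -1.13354273e-03,  8.20560035e-04]), 'effort': array([ 1.25585902e-03, -5.32641721e+01, -3.53283942e+01,  7.09447078e-02,
        2.35047826e-02, -5.14225906e-05]), 'eef_pos': array([ 238.038941  , -495.56925279,  212.92428535]), 'eef_rot': array([-3.14055962e+00, -5.07759805e-05,  4.47802839e-01]), 'wrist_force': array([-0.25047955,  0.46601708,  0.44882409]), 'moment': array([-0.01972479, -0.00305476, -0.00706471]), 'finger_force': 0.0, 'finger_gap': 93.80380057515362}
8.0
```

View pics/scene0.png

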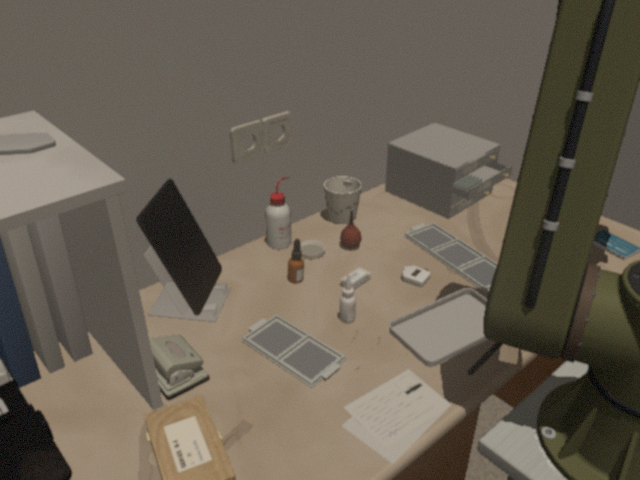

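View pics/top0.png

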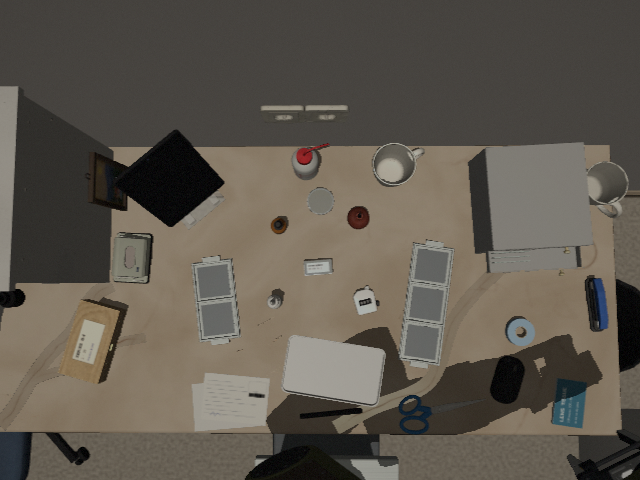

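The scene view shows the stock between the short tray (about 293,348) and the long tray (about 455,255). The top view shows the short tray at (216,300), the long tray at (427,303), dropper (279,225), mountant bottle (274,298), box (318,267), blower (358,217), tally counter (366,300), dish (320,200) and wash bottle (306,160).

```bash
python3 - <<'E'
import cv2
a=cv2.imread("pics/top0.png")[180:380,190:460]; cv2.imwrite("pics/topc.png",cv2.resize(a,None,fx=2.96,fy=2.96,interpolation=cv2.INTER_CUBIC))
a=cv2.imread("pics/scene0.png")[190:390,240:500]; cv2.imwrite("pics/scenec.png",cv2.resize(a,None,fx=3,fy=3,interpolation=cv2.INTER_CUBIC))
E
```

```text
(no output)
```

View pics/topc.png

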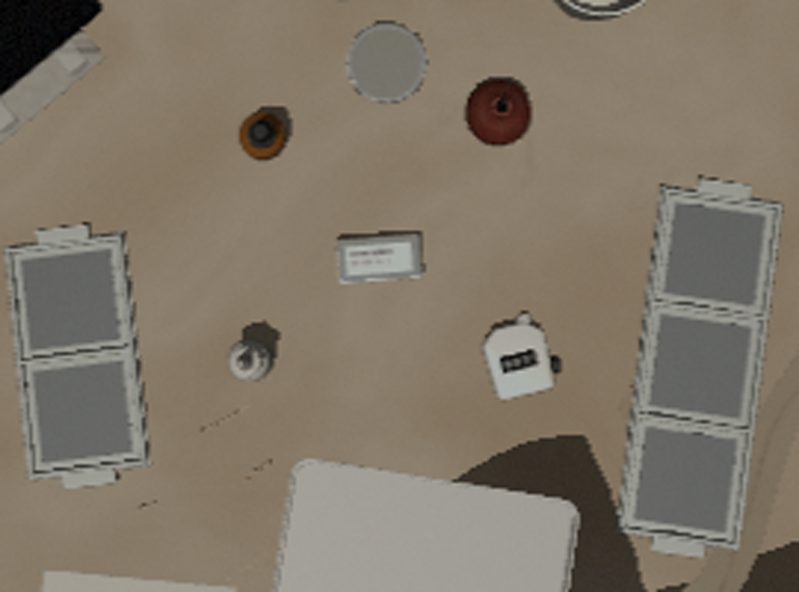

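View pics/scenec.png

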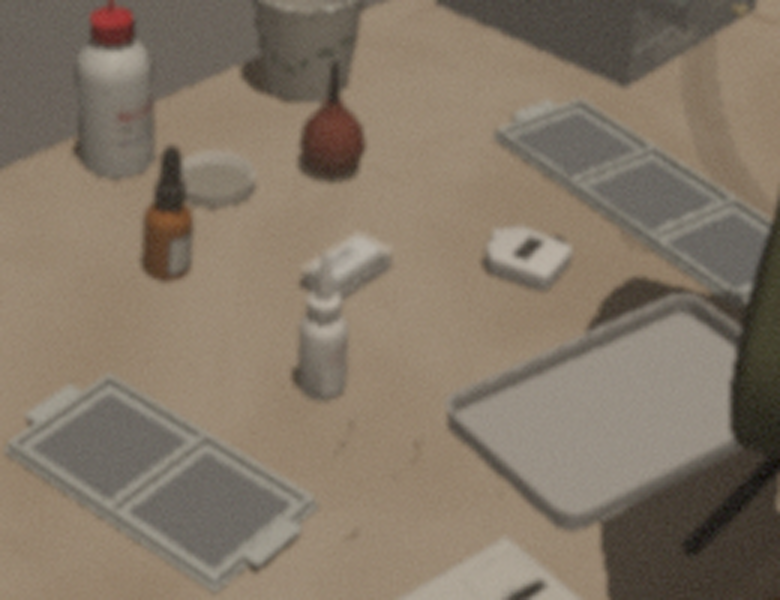

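The crops show the tray rims, the tips and caps of the standing things, and the box and counter corners clearly in both views. The next step is to triangulate them.

```bash
cat > h.py <<'E'
from cell import manip
import numpy as np, cv2
from scipy.optimize import least_squares
C={}
def cam(n,new=False):
    if n not in C: C[n]=manip.camera(n)
    return C[n]
def K(c): 
    f=240/np.tan(np.radians(c["vfov"])/2); return np.array([[f,0,c["cx"]],[0,f,c["cy"]],[0,0,1]])
def ray(n,p):
    c=cam(n); d=c["R"].T@np.linalg.solve(K(c),[p[0],p[1],1]); return -c["R"].T@c["t"],d
def at(n,p,z):
    o,d=ray(n,p); return o+d*(z-o[2])/d[2]
def proj(n,X):
    c=cam(n); q=K(c)@(c["R"]@np.asarray(X,float)+c["t"]); return q[:2]/q[2]
def tri(a,b):
    A=[];
    for n,p in(("top",a),("scene",b)):
        c=cam(n); P=K(c)@np.c_[c["R"],c["t"]]; A+=[p[0]*P[2]-P[0],p[1]*P[2]-P[1]]
    A=np.array(A); return np.linalg.lstsq(A[:,:3],-A[:,3],rcond=None)[0]
T=lambda x,y:((x+.5)/2.96-.5+190,(y+.5)/2.96-.5+180)
S=lambda x,y:((x+.5)/3-.5+240,(y+.5)/3-.5+190)
E
python3 - <<'E'
from h import *
np.set_printoptions(precision=1,suppress=True)
for n,a,b in [("short farL",(7,247),(112-102,447)),("short farR",(125,233),(112,380)),("short nearR",(149,464),(313,505)),("short nearL",(30,480),(214,587)),
 ("long farL",(661,185),(500,133)),("long farR",(781,203),(578,102)),("long nearL",(620,530),(735,297)),
 ("drop top",(262,130),(172,150)),("blow tip",(503,104),(334,68)),("mount tip",(246,353),(326,258)),
 ("box 1",(337,236),(304,270)),("box2",(421,230),(363,234)),("box3",(424,272),(391,252)),
 ("tally top win ctr",(519,361),(529,248))]:
    X=tri(T(*a),S(*b)); print(n,X,"res top",proj("top",X)-T(*a),"sc",proj("scene",X)-S(*b))
print("centres short",at("top",T(73,300),4),at("top",T(82,411),4))
for p in((717,254),(704,364),(690,479)): print("long",at("top",T(*p),4))
print("short/long rim at z10",[at("top",T(*p),10)[:2] for p in((7,247),(125,233),(149,464),(30,480),(661,185),(781,203),(738,549),(620,530))])
print("dropper body",at("top",T(263,134),45)," bulb",at("top",T(262,130),100))
print("mount body",at("top",T(251,360),50)); print("blower",at("top",T(498,111),30))
print("box",[at("top",T(*p),18)[:2] for p in((337,236),(421,230),(424,272),(341,284))])
print("tally",[at("top",T(*p),18)[:2] for p in((483,340),(541,322),(553,388),(501,399),(524,318),(557,365))])
print("dish",at("top",T(387,62),15))
E
```

```text
short farL [581.6 304.6   1.3] res top [0.2 0.2] sc [-0.3 -0. ]
short farR [593.  214.4  -1.6] res top [-0. -0.] sc [0. 0.]
short nearR [417.5 194.6  -0.6] res top [-0.5 -0.5] sc [0.8 0.1]
short nearL [405.  284.8   1.9] res top [-0.4 -0.4] sc [0.6 0.1]
long farL [ 627.1 -201.2    3. ] res top [0.9 1.1] sc [-1.2 -0. ]
long farR [ 616.3 -290.6    1.2] res top [-0.2 -0.2] sc [ 0.3 -0. ]
long nearL [ 369.1 -163.9    4.3] res top [-0.3 -0.3] sc [ 0.4 -0. ]
drop top [663.5 101.   97.1] res top [-0.4 -0.4] sc [0.5 0.1]
blow tip [682.9 -72.4  88. ] res top [-0.3 -0.3] sc [0.4 0. ]
mount tip [502.9 109.7  97.1] res top [0.4 0.4] sc [-0.6 -0. ]
box 1 [588.5  48.1  10.1] res top [0.7 0.7] sc [-0.9 -0.1]
box2 [593.5 -15.8   8.6] res top [0.5 0.6] sc [-0.7 -0.1]
box3 [562.9 -16.6   8.5] res top [-0.1 -0.1] sc [0.1 0. ]
tally top win ctr [495.5 -88.4  14.2] res top [-0. -0.] sc [0. 0.]
centres short [541.2 252.8   4. ] [456.7 244.5   4. ]
long [ 576.5 -241.     4. ]
long [ 492.9 -229.7    4. ]
long [ 406.5 -217.8    4. ]
short/long rim at z10 [array([581.7, 303. ]), array([592.4, 212.3]), array([417.3, 191.8]), array([405.1, 282.2]), array([ 629., -198.]), array([ 615.2, -289.1]), array([ 355.3, -251.8]), array([ 369.1, -163.7])]
dropper body [665.1 103.8  45. ]  bulb [662.3  99.9 100. ]
mount body [497.2 111.3  50. ]
blower [683.8 -72.8  30. ]
box [array([589.8,  49.3]), array([594.3, -14.5]), array([562.5, -16.8]), array([553.4,  46.2])]
tally [array([511.3, -61.2]), array([ 524.8, -105. ]), array([ 475.4, -113.6]), array([467.1, -74.5]), array([527.8, -92.2]), array([ 492.6, -116.8])]
dish [723.6  11.3  15. ]
```

Call:
jog_arm:
  series:
    - [0.435,1,0,0,0,-0.123,0]
    - [0.435,1,0,0,0,-0.123,0]
    - [0.435,1,0,0,0,-0.123,0]
    - [0.435,1,0,0,0,-0.123,0]
  grip_force: 15

```text
clock: 0.53
eef_pos: [291.8, -371.7, 213.5]
eef_rot: [-3.141, -0.0, 0.257]
wrist_force: [-0.1, -0.7, 0.1]
finger_gap: 94.0
finger_force: 0.0
```

Call:
jog_arm:
  series:
    - [0.435,1,0,0,0,-0.123,0]
    - [0.435,1,0,0,0,-0.123,0]
    - [0.435,1,0,0,0,-0.123,0]
    - [0.435,1,0,0,0,-0.123,0]

```text
clock: 0.87
eef_pos: [343.7, -252.2, 213.6]
eef_rot: [-3.141, -0.0, 0.064]
wrist_force: [-0.9, 0.2, 1.0]
finger_gap: 94.1
finger_force: 0.0
```

Call:
jog_arm:
  series:
    - [0.435,1,-0.2,0,0,-0.123,0]
    - [0.435,1,-0.2,0,0,-0.123,0]
    - [0.435,1,-0.2,0,0,-0.123,0]
    - [0.435,1,-0.2,0,0,-0.123,0]

```text
clock: 1.2
eef_pos: [395.5, -132.7, 188.7]
eef_rot: [-3.141, 0.001, -0.13]
wrist_force: [0.4, -0.6, -0.1]
finger_gap: 93.8
finger_force: 0.0
```

Call:
jog_arm:
  series:
    - [0.435,1,-0.2,0,0,0,0]
    - [0.435,1,-0.2,0,0,0,0]
    - [0.435,1,-0.2,0,0,0,0]
    - [0.435,1,-0.2,0,0,0,0]

```text
clock: 1.53
eef_pos: [448.0, -12.0, 164.4]
eef_rot: [-3.141, 0.001, -0.128]
wrist_force: [-0.2, 0.3, 0.3]
finger_gap: 94.3
finger_force: 0.0
```

Call:
jog_arm:
  series:
    - [0.435,1,-0.1,0,0,0,0]
    - [0.435,1,-0.1,0,0,0,0]
    - [0.435,1,-0.1,0,0,0,0]
    - [0.435,1,-0.1,0,0,0,0]
    - [0.435,1,-0.1,0,0,0,0]

```text
clock: 1.95
eef_pos: [499.5, 105.4, 152.7]
eef_rot: [3.141, 0.001, -0.129]
wrist_force: [-0.1, -0.2, 0.2]
finger_gap: 93.5
finger_force: 0.0
```

```bash
cat >> h.py <<'E'
def snap(name,X,w=130,k=3):
    "side-by-side crops of top and scene round world point X; prints crop origins"
    ims=[]
    for n in("top","scene"):
        p=np.round(proj(n,X)).astype(int); h=w//2
        x0=int(np.clip(p[0]-h,0,640-w)); y0=int(np.clip(p[1]-h,0,480-w))
        a=cam(n)["frame"][y0:y0+w,x0:x0+w,::-1]
        ims.append(cv2.resize(a,None,fx=k,fy=k,interpolation=cv2.INTER_CUBIC)); print(n,x0,y0)
    cv2.imwrite(f"pics/{name}.png",np.hstack(ims))
E
python3 - <<'E'
from h import *
p=manip.read_state()["eef_pos"]; snap("a1",[499,110,60])
print(proj("top",p+[0,0,-8]),proj("scene",p+[0,0,-8]), p)
E
```

```text
top 210 236
scene 284 227
[273.08871073 301.80410771] [351.26050809 254.74425743] [499.50495632 105.37899953 152.7347349 ]
```

View pics/a1.png

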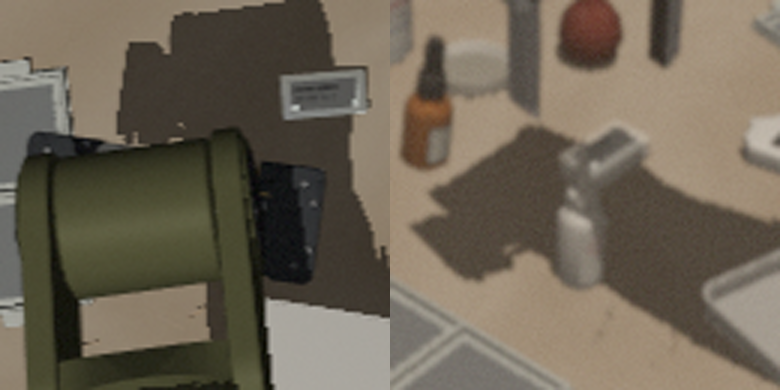

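The crop shows the nozzle bottle under the open fingers. The fingertip midpoint (352,254) matches the projected TCP (351,255), so the scene camera is good to about 1 px. Now I'll compare positions from each camera at the known heights.

```bash
python3 - <<'E'
from h import *
np.set_printoptions(precision=1,suppress=True)
for n,a,b,z in [("short farL",(7,247),(10,447),10),("short farR",(125,233),(112,380),10),("short nearR",(149,464),(313,505),10),("short nearL",(30,480),(214,587),10),
 ("long farL",(661,185),(500,133),10),("long farR",(781,203),(578,102),10),("long nearL",(620,530),(735,297),10),
 ("drop top",(262,130),(172,150),104),("blow tip",(503,104),(334,68),96),("mount tip",(246,353),(326,258),107),("mount body front base",(251,360),(324,397),0),
 ("box 1",(337,236),(304,270),18),("box2",(421,230),(363,234),18),("box3",(424,272),(391,252),18),
 ("tally top win ctr",(519,361),(529,248),18)]:
    t=at("top",T(*a),z)[:2]; s=at("scene",S(*b),z)[:2]; print(n,t,s,s-t)
E
```

```text
short farL [581.7 303. ] [572.8 309.4] [-8.9  6.4]
short farR [592.4 212.3] [581.8 222.5] [-10.6  10.2]
short nearR [417.3 191.8] [410.7 203.3] [-6.6 11.5]
short nearL [405.1 282.2] [399.9 290.4] [-5.2  8.2]
long farL [ 629. -198.] [ 618.  -194.5] [-11.    3.6]
long farR [ 615.2 -289.1] [ 607.8 -278.2] [-7.4 10.9]
long nearL [ 369.1 -163.7] [ 365.7 -156.4] [-3.4  7.4]
drop top [661.9  99.5] [656.  108.4] [-6.   8.8]
blow tip [681.2 -72.5] [673.6 -62.1] [-7.6 10.5]
mount tip [504.1 109.6] [492.3 118.4] [-11.8   8.8]
mount body front base [495.4 115.8] [486.3 122.4] [-9.1  6.6]
box 1 [589.8  49.3] [579.3  54.3] [-10.5   5. ]
box2 [594.3 -14.5] [583.1  -7.4] [-11.2   7.2]
box3 [562.5 -16.8] [554.1  -6.8] [-8.4 10. ]
tally top win ctr [495.5 -88.2] [492.3 -84.2] [-3.3  4.1]
```

Call:
jog_arm:
  series:
    - [-0.02,0.07,-0.15,0,0,0,0]
    - [-0.02,0.07,-0.35,0,0,0,0]
    - [-0.02,0.07,-0.55,0,0,0,0]
    - [-0.02,0.07,-0.75,0,0,0,0]
    - [-0.02,0.07,-0.85,0,0,0,0]
    - [-0.02,0.07,-0.95,0,0,0,0]
    - [-0.02,0.07,-0.95,0,0,0,0]

```text
clock: 2.73
eef_pos: [495.6, 111.2, 37.8]
eef_rot: [3.141, 0.003, -0.133]
wrist_force: [-0.2, 0.7, -1.4]
finger_gap: 94.1
finger_force: 0.0
```

```bash
python3 - <<'E'
from h import *
p=manip.read_state()["eef_pos"]; snap("a2",[499,110,40])
for s in(47,-47):
    y=np.array([np.sin(.129),np.cos(.129),0])*s; print(s,proj("scene",p+y+[0,0,-8]),proj("scene",p+y+[0,0,30]))
print(p,proj("scene",[497,113,0]))
E
```

```text
top 210 235
scene 283 235
47 [329.0918273  314.15445036] [329.21333211 298.51271639]
-47 [368.02471276 297.08337166] [368.83963627 281.73646955]
[495.63635974 111.15582004  37.79540736] [347.41585452 317.28571208]
```

View pics/a2.png

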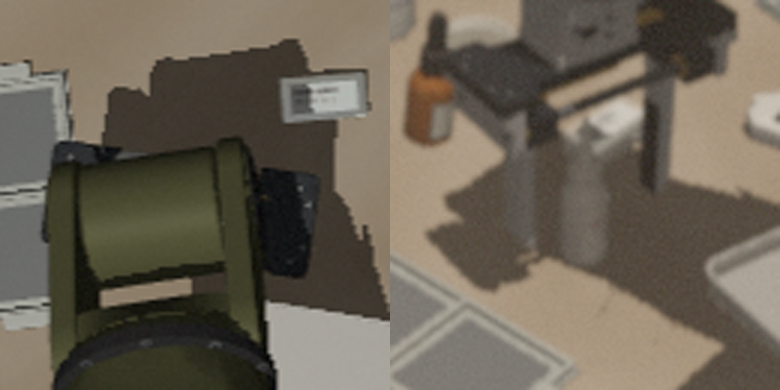

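Call:
jog_arm:
  series:
    - [0,0,0,0,0,0,1]
    - [0,0,0,0,0,0,1]
    - [0,0,0,0,0,0,1]
    - [0,0,0,0,0,0,1]
    - [0,0,0,0,0,0,1]
    - [0,0,0,0,0,0,1]
    - [0,0,0,0,0,0,1]
    - [0,0,0,0,0,0,1]
  grip_force: 15

```text
clock: 3.5
eef_pos: [496.7, 112.7, 39.5]
eef_rot: [3.142, 0.0, -0.132]
wrist_force: [-0.4, 0.1, 0.1]
finger_gap: 43.8
finger_force: 0.0
```

Call:
jog_arm:
  series:
    - [0,0,0,0,0,0,1]
    - [0,0,0,0,0,0,1]
    - [0,0,0,0,0,0,1]
    - [0,0,0,0,0,0,1]
    - [0,0,0,0,0,0,1]
    - [0,0,0,0,0,0,1]

```text
clock: 4.0
eef_pos: [496.7, 112.6, 39.4]
eef_rot: [3.142, 0.0, -0.132]
wrist_force: [0.4, 0.1, -0.3]
finger_gap: 30.3
finger_force: 14.9
```

Call:
jog_arm:
  series:
    - [0,0,0.05,0,0,0,1]
    - [0,0,0.15,0,0,0,1]
    - [0,0,0.25,0,0,0,1]
    - [0,0,0.35,0,0,0,1]
    - [0,0,0.45,0,0,0,1]
    - [0,0,0.5,0,0,0,1]

```text
clock: 4.5
eef_pos: [497.2, 112.7, 101.2]
eef_rot: [-3.141, -0.002, -0.132]
wrist_force: [0.0, -0.1, -0.1]
finger_gap: 30.6
finger_force: 14.9
```

Call:
jog_arm:
  series:
    - [-0.02,-0.06,0,0,0,0,1]
    - [-0.05,-0.2,0,0,0,0,1]
    - [-0.1,-0.36,0,0,0,0,1]
    - [-0.15,-0.54,0,0,0,0,1]
    - [-0.2,-0.72,0,0,0,0,1]
    - [-0.254,-0.908,0,0,0,0,1]

```text
clock: 5.0
eef_pos: [465.3, 2.5, 98.8]
eef_rot: [3.141, 0.001, -0.132]
wrist_force: [-0.3, 0.4, -0.4]
finger_gap: 30.5
finger_force: 14.9
```

Call:
jog_arm:
  series:
    - [-0.05,-0.18,0,0,0,0,1]
    - [-0.1,-0.36,0,0,0,0,1]
    - [-0.15,-0.54,0,0,0,0,1]
    - [-0.2,-0.72,0,0,0,0,1]
    - [-0.254,-0.908,0,0,0,0,1]

```text
clock: 5.42
eef_pos: [434.8, -106.4, 98.9]
eef_rot: [-3.141, 0.001, -0.132]
wrist_force: [0.4, -0.1, -0.7]
finger_gap: 30.2
finger_force: 14.9
```

Call:
jog_arm:
  series:
    - [-0.05,-0.18,0,0,0,0,1]
    - [-0.1,-0.36,0,0,0,0,1]
    - [-0.15,-0.54,0,0,0,0,1]
    - [-0.2,-0.72,0,0,0,0,1]
    - [-0.23,-0.83,0,0,0,0,1]
    - [-0.254,-0.908,0,0,0,0,1]
    - [-0.254,-0.908,0,0,0,0,1]
    - [-0.254,-0.908,0,0,0,0,1]

```text
clock: 6.08
eef_pos: [405.0, -214.1, 99.1]
eef_rot: [-3.141, 0.001, -0.133]
wrist_force: [-0.5, 0.7, -1.2]
finger_gap: 30.4
finger_force: 14.9
```

Call:
jog_arm:
  series:
    - [0,0,-0.05,0,0,0,1]
    - [0,0,-0.13,0,0,0,1]
    - [0,0,-0.21,0,0,0,1]
    - [0,0,-0.29,0,0,0,1]
    - [0,0,-0.34,0,0,0,1]
    - [0,0,-0.38,0,0,0,1]
    - [0,0,-0.38,0,0,0,1]

```text
clock: 6.67
eef_pos: [404.9, -213.9, 52.7]
eef_rot: [-3.141, 0.002, -0.132]
wrist_force: [0.4, -0.7, -0.8]
finger_gap: 30.7
finger_force: 14.9
```

```bash
python3 - <<'E'
from h import *
print(manip.read_state()["eef_pos"]); snap("a3",[440,-205,40])
E
```

```text
[ 404.87899236 -213.90497405   52.68576266]
top 355 263
scene 407 188
```

View pics/a3.png

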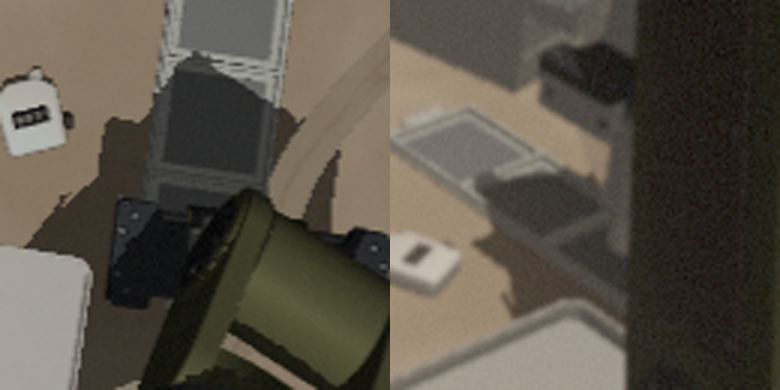

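The arm hides the bottle in both views. I'll lower it slowly and watch the force.

Call:
jog_arm:
  series:
    - [0,0,-0.03,0,0,0,1]
    - [0,0,-0.05,0,0,0,1]
    - [0,0,-0.07,0,0,0,1]
    - [0,0,-0.07,0,0,0,1]

```text
clock: 7.1
eef_pos: [405.1, -214.2, 45.1]
eef_rot: [-3.141, 0.0, -0.132]
wrist_force: [-0.3, 0.2, -1.3]
finger_gap: 30.5
finger_force: 14.9
```

Call:
jog_arm:
  series:
    - [0,0,-0.01,0,0,0,1]
    - [0,0,-0.015,0,0,0,1]
    - [0,0,-0.015,0,0,0,1]

```text
clock: 7.35
eef_pos: [405.3, -214.2, 43.6]
eef_rot: [-3.142, 0.0, -0.132]
wrist_force: [-0.1, -0.2, -0.5]
finger_gap: 30.4
finger_force: 14.9
```

Call:
jog_arm:
  series:
    - [0,0,-0.008,0,0,0,1]
    - [0,0,-0.008,0,0,0,1]
    - [0,0,-0.008,0,0,0,1]

```text
clock: 7.6
eef_pos: [405.6, -214.2, 43.1]
eef_rot: [-3.141, -0.001, -0.132]
wrist_force: [-0.4, 3.2, 6.3]
finger_gap: 30.0
finger_force: 15.0
```

Call:
jog_arm:
  series:
    - [0,0,-0.008,0,0,0,1]
    - [0,0,-0.008,0,0,0,1]
    - [0,0,-0.008,0,0,0,1]

```text
clock: 7.85
eef_pos: [405.9, -214.0, 42.7]
eef_rot: [-3.141, -0.001, -0.132]
wrist_force: [-1.6, 6.2, 13.6]
finger_gap: 30.6
finger_force: 15.1
```

Call:
jog_arm:
  series:
    - [0,0,0.01,0,0,0,1]
    - [0,0,0.01,0,0,0,0]
    - [0,0,0.01,0,0,0,0]
    - [0,0,0.01,0,0,0,0]
    - [0,0,0.01,0,0,0,0]
    - [0,0,0.01,0,0,0,0]
    - [0,0,0.01,0,0,0,0]
    - [0,0,0.01,0,0,0,0]

```text
clock: 8.52
eef_pos: [405.3, -214.3, 42.9]
eef_rot: [-3.142, 0.0, -0.132]
wrist_force: [0.2, -0.4, 0.4]
finger_gap: 73.7
finger_force: 0.0
```

Call:
jog_arm:
  series:
    - [0,0,0.05,0,0,0,0]
    - [0,0,0.15,0,0,0,0]
    - [0,0,0.3,0,0,0,0]
    - [0,0,0.5,0,0,0,0]
    - [0,0,0.7,0,0,0,0]
    - [0,0,0.95,0,0,0,0]
    - [0,0,0.95,0,0,0,0]

```text
clock: 9.1
eef_pos: [407.0, -215.3, 162.3]
eef_rot: [3.138, -0.007, -0.132]
wrist_force: [1.0, -0.8, -0.1]
finger_gap: 94.1
finger_force: 0.0
```

Call:
jog_arm:
  series:
    - [0.463,0.646,0,0,0,0.38,0]
    - [0.463,0.646,0,0,0,0.38,0]
    - [0.463,0.646,0,0,0,0.38,0]
    - [0.463,0.646,0,0,0,0.38,0]
    - [0.463,0.646,0,0,0,0.38,0]

```text
clock: 9.52
eef_pos: [461.1, -135.8, 156.7]
eef_rot: [-3.141, 0.0, 0.474]
wrist_force: [0.1, -0.4, 0.3]
finger_gap: 94.2
finger_force: 0.0
```

Call:
jog_arm:
  series:
    - [0.463,0.646,-0.1,0,0,0.38,0]
    - [0.463,0.646,-0.1,0,0,0.38,0]
    - [0.463,0.646,-0.1,0,0,0.38,0]
    - [0.463,0.646,-0.1,0,0,0.38,0]
    - [0.463,0.646,-0.1,0,0,0.38,0]

```text
clock: 9.93
eef_pos: [516.6, -58.2, 144.4]
eef_rot: [-3.141, 0.0, 1.07]
wrist_force: [0.7, 0.2, -0.9]
finger_gap: 93.9
finger_force: 0.0
```

Call:
jog_arm:
  series:
    - [0.463,0.646,-0.4,0,0,0.38,0]
    - [0.463,0.646,-0.4,0,0,0.38,0]
    - [0.463,0.646,-0.4,0,0,0.38,0]
    - [0.463,0.646,-0.4,0,0,0.38,0]
    - [0.463,0.646,-0.4,0,0,0.38,0]
    - [0.463,0.646,-0.4,0,0,0.38,0]
    - [0.463,0.646,-0.4,0,0,0.38,0]

```text
clock: 10.52
eef_pos: [571.9, 18.3, 96.9]
eef_rot: [-3.141, -0.0, 1.656]
wrist_force: [-0.1, -0.3, -0.4]
finger_gap: 94.0
finger_force: 0.0
```

```bash
python3 - <<'E'
from h import *
s=manip.read_state();print(s["eef_pos"],s["eef_rot"],s["joints"])
ims=[]
for n,x0,y0 in(("top",250,200),("scene",300,150)):
    ims.append(cv2.resize(cam(n)["frame"][y0:y0+200,x0:x0+200,::-1],(400,400),interpolation=cv2.INTER_CUBIC))
cv2.imwrite("pics/a4.png",np.hstack(ims))
E
```

```text
[571.88445334  18.29442139  96.85064843] [-3.14144409e+00 -2.16034956e-05  1.65564506e+00] [-3.20330121e-02  4.67941400e-01  1.57596097e+00  4.64044924e-06
  1.09784035e+00 -1.16883863e-01]
```

View pics/a4.png

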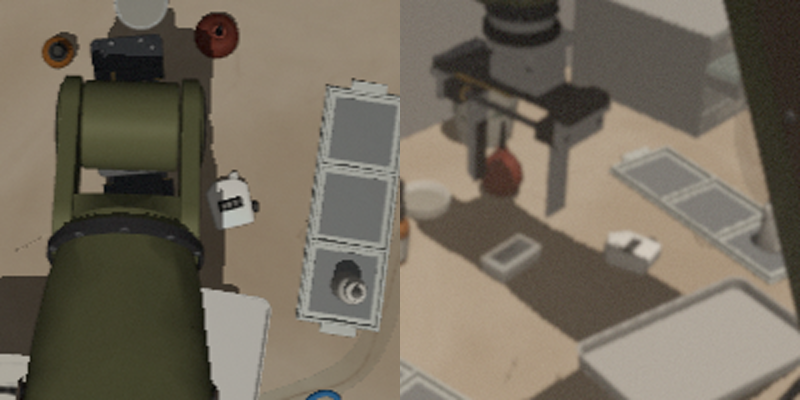

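The mountant bottle stands centred in the near pocket: body at (350,289) in the top crop, which fits once parallax is allowed for. The box is in clear view of the scene camera at (511,254), so I'll check its predicted position against that.

```bash
python3 - <<'E'
from h import *
np.set_printoptions(precision=1,suppress=True)
a=np.radians(5);R=np.array([[np.cos(a),-np.sin(a)],[np.sin(a),np.cos(a)]])
for z in(0,18): print(z,[(proj("scene",[*(R@[x,y]+[572,18.5]),z])-[300,150])*2+[400,0] for x,y in((17,32),(17,-32),(-17,-32),(-17,32))])
c=cam("scene")["frame"][225:330,320:425,::-1]; cv2.imwrite("pics/a5.png",cv2.resize(c,(588,588),interpolation=cv2.INTER_CUBIC))
E
```

```text
0 [array([479. , 269.2]), array([518.2, 243.7]), array([542.1, 256.4]), array([503. , 282.7])]
18 [array([479.3, 255.6]), array([518.8, 230.3]), array([542.8, 242.9]), array([503.5, 268.9])]
```

View pics/a5.png

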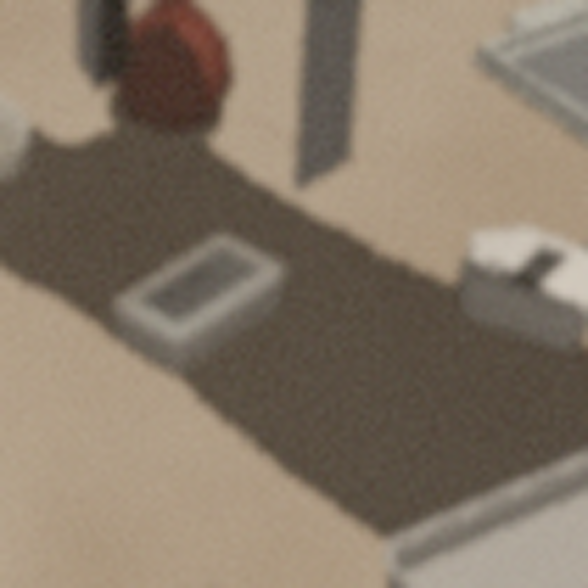

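The box corners in the crop, (115,297), (220,233), (287,266) and (178,338), agree with the prediction to within about 1 px. I'll descend and grip.

Call:
jog_arm:
  series:
    - [-0.01,0.01,-0.15,0,0,0,0]
    - [-0.01,0.01,-0.35,0,0,0,0]
    - [-0.01,0.01,-0.5,0,0,0,0]
    - [-0.01,0.01,-0.6,0,0,0,0.2]
    - [-0.01,0.01,-0.66,0,0,0,0.2]
    - [-0.01,0.01,-0.69,0,0,0,0.2]
    - [-0.01,0.01,-0.69,0,0,0,0.2]

```text
clock: 11.25
eef_pos: [570.8, 19.5, 14.1]
eef_rot: [-3.141, -0.0, 1.658]
wrist_force: [-0.4, -0.4, 0.3]
finger_gap: 75.3
finger_force: 0.0
```

Call:
jog_arm:
  series:
    - [0,0,0,0,0,0,1]
    - [0,0,0,0,0,0,1]
    - [0,0,0,0,0,0,1]
    - [0,0,0,0,0,0,1]
    - [0,0,0,0,0,0,1]
    - [0,0,0,0,0,0,1]
    - [0,0,0,0,0,0,1]
    - [0,0,0,0,0,0,1]

```text
clock: 11.92
eef_pos: [570.9, 19.5, 14.3]
eef_rot: [3.141, 0.0, 1.659]
wrist_force: [0.6, -0.3, 1.8]
finger_gap: 33.4
finger_force: 15.0
```

Call:
jog_arm:
  series:
    - [0,0,0,0,0,0,1]
    - [0,0,0,0,0,0,1]
    - [0,0,0,0,0,0,1]
    - [0,0,0,0,0,0,1]
    - [0,0,0,0,0,0,1]

```text
clock: 12.33
eef_pos: [570.9, 19.5, 14.2]
eef_rot: [3.141, -0.0, 1.659]
wrist_force: [-0.6, -0.2, 3.5]
finger_gap: 33.5
finger_force: 15.0
```

Call:
jog_arm:
  series:
    - [0,0,0.05,0,0,0,1]
    - [0,0,0.15,0,0,0,1]
    - [0,0,0.25,0,0,0,1]
    - [0,0,0.35,0,0,0,1]
    - [0,0,0.45,0,0,0,1]
    - [0,0,0.5,0,0,0,1]

```text
clock: 12.83
eef_pos: [571.5, 19.5, 76.7]
eef_rot: [3.139, 0.0, 1.659]
wrist_force: [-0.2, -0.3, 0.4]
finger_gap: 33.4
finger_force: 15.0
```

Call:
jog_arm:
  series:
    - [0,-0.06,0,0,0,0,1]
    - [0,-0.2,0,0,0,-0.02,1]
    - [0.01,-0.36,0,0,0,-0.04,1]
    - [0.01,-0.54,0,0,0,-0.05,1]
    - [0.013,-0.712,0,0,0,-0.06,1]

```text
clock: 13.25
eef_pos: [571.9, -67.2, 73.7]
eef_rot: [-3.141, -0.0, 1.564]
wrist_force: [-0.1, 0.2, -0.7]
finger_gap: 33.2
finger_force: 15.0
```

Call:
jog_arm:
  series:
    - [0,-0.18,0,0,0,-0.02,1]
    - [0.01,-0.36,0,0,0,-0.04,1]
    - [0.01,-0.54,0,0,0,-0.06,1]
    - [0.013,-0.712,0,0,0,-0.08,1]

```text
clock: 13.58
eef_pos: [573.4, -153.0, 73.7]
eef_rot: [-3.141, -0.0, 1.437]
wrist_force: [0.3, 0.7, 0.3]
finger_gap: 33.7
finger_force: 15.0
```

Call:
jog_arm:
  series:
    - [0,-0.18,0,0,0,0,1]
    - [0.01,-0.36,0,0,0,0,1]
    - [0.01,-0.52,0,0,0,0,1]
    - [0.013,-0.63,0,0,0,0,1]
    - [0.013,-0.69,0,0,0,0,1]
    - [0.013,-0.712,0,0,0,0,1]
    - [0.013,-0.712,0,0,0,0,1]

```text
clock: 14.17
eef_pos: [575.3, -236.8, 73.9]
eef_rot: [-3.141, -0.0, 1.439]
wrist_force: [-0.3, 0.1, 0.0]
finger_gap: 33.6
finger_force: 15.0
```

Call:
jog_arm:
  series:
    - [0,0,-0.05,0,0,0,1]
    - [0,0,-0.13,0,0,0,1]
    - [0,0,-0.21,0,0,0,1]
    - [0,0,-0.29,0,0,0,1]
    - [0,0,-0.35,0,0,0,1]
    - [0,0,-0.4,0,0,0,1]
    - [0,0,-0.4,0,0,0,1]

```text
clock: 14.75
eef_pos: [574.8, -236.4, 24.4]
eef_rot: [-3.139, -0.001, 1.439]
wrist_force: [0.8, 0.1, 0.2]
finger_gap: 33.8
finger_force: 15.0
```

```bash
python3 - <<'E'
from h import *
print(manip.read_state()["eef_pos"]); snap("a6",[560,-220,10])
E
```

```text
[ 574.8320367  -236.40164295   24.38506262]
top 358 208
scene 367 175
```

View pics/a6.png

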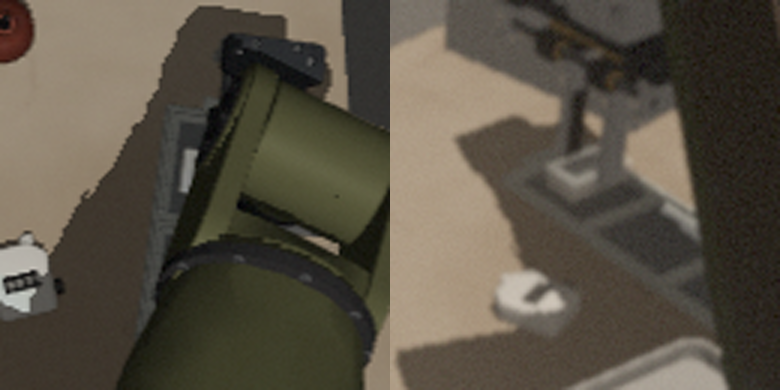

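The box hangs over the far pocket, with its left end about 6 px inside the left rim in the top view. I'll lower it to contact.

Call:
jog_arm:
  series:
    - [0,0,-0.02,0,0,0,1]
    - [0,0,-0.035,0,0,0,1]
    - [0,0,-0.045,0,0,0,1]
    - [0,0,-0.045,0,0,0,1]
    - [0,0,-0.045,0,0,0,1]

```text
clock: 15.27
eef_pos: [575.4, -236.8, 20.8]
eef_rot: [3.142, 0.0, 1.439]
wrist_force: [-0.1, -0.1, -0.1]
finger_gap: 33.6
finger_force: 15.0
```

Call:
jog_arm:
  series:
    - [0,0,-0.007,0,0,0,1]
    - [0,0,-0.014,0,0,0,1]
    - [0,0,-0.014,0,0,0,1]

```text
clock: 15.52
eef_pos: [575.4, -236.8, 18.9]
eef_rot: [-3.142, -0.0, 1.439]
wrist_force: [-0.6, -0.7, -0.4]
finger_gap: 33.9
finger_force: 15.0
```

Call:
jog_arm:
  series:
    - [0,0,-0.008,0,0,0,1]
    - [0,0,-0.008,0,0,0,1]
    - [0,0,-0.008,0,0,0,1]

```text
clock: 15.77
eef_pos: [575.5, -236.8, 18.3]
eef_rot: [3.141, 0.0, 1.439]
wrist_force: [-0.4, 1.0, 2.0]
finger_gap: 33.5
finger_force: 15.0
```

Call:
jog_arm:
  series:
    - [0,0,0.003,0,0,0,0.5]
    - [0,0,0.003,0,0,0,0.5]
    - [0,0,0.003,0,0,0,0.5]
    - [0,0,0.003,0,0,0,0.5]
    - [0,0,0.003,0,0,0,0.5]
    - [0,0,0.003,0,0,0,0.5]

```text
clock: 16.27
eef_pos: [575.5, -236.8, 18.4]
eef_rot: [-3.142, -0.0, 1.439]
wrist_force: [0.5, 0.4, 0.7]
finger_gap: 46.9
finger_force: 0.0
```

Call:
jog_arm:
  series:
    - [0,0,0.04,0,0,0,0.5]
    - [0,0,0.12,0,0,0,0.5]
    - [0,0,0.25,0,0,0,0]
    - [0,0,0.5,0,0,0,0]
    - [0,0,0.8,0,0,0,0]
    - [0,0,1,0,0,0,0]
    - [0,0,1,0,0,0,0]

```text
clock: 16.85
eef_pos: [577.4, -237.7, 145.4]
eef_rot: [3.133, 0.003, 1.439]
wrist_force: [0.4, -1.4, 0.4]
finger_gap: 76.6
finger_force: 0.0
```

Call:
jog_arm:
  series:
    - [0.427,0.704,0,0,0,-0.5,0]
    - [0.427,0.704,0,0,0,-0.5,0]
    - [0.427,0.704,0,0,0,-0.5,0]
    - [0.427,0.704,0,0,0,-0.5,0]
    - [0.427,0.704,0,0,0,-0.5,0]
    - [0.427,0.704,0,0,0,-0.5,0]
    - [0.427,0.704,0,0,0,-0.5,0]

```text
clock: 17.43
eef_pos: [626.6, -152.1, 138.6]
eef_rot: [-3.141, 0.0, 0.646]
wrist_force: [0.3, 0.0, 0.0]
finger_gap: 93.9
finger_force: 0.0
```

Call:
jog_arm:
  series:
    - [0.427,0.704,0,0,0,-0.5,0]
    - [0.427,0.704,0,0,0,-0.5,0]
    - [0.427,0.704,0,0,0,-0.5,0]
    - [0.427,0.704,0,0,0,-0.5,0]
    - [0.427,0.704,0,0,0,-0.5,0]
    - [0.427,0.704,0,0,0,-0.5,0]
    - [0.427,0.704,0,0,0,-0.5,0]
    - [0.427,0.704,0,0,0,-0.5,0]

```text
clock: 18.1
eef_pos: [677.8, -67.8, 138.6]
eef_rot: [-3.142, 0.0, -0.134]
wrist_force: [-0.4, 0.0, 1.2]
finger_gap: 94.0
finger_force: 0.0
```

```bash
python3 - <<'E'
from h import *
np.set_printoptions(precision=1,suppress=True)
s=manip.read_state();print(s["eef_pos"],s["eef_rot"])
im=cam("scene")["frame"].astype(int)
def blob(f):
    m=(f[:,:,0]>f[:,:,1]*1.5)&(f[:,:,0]>50)
    n,l,st,ce=cv2.connectedComponentsWithStats(m.astype(np.uint8)); return [(st[i].tolist(),ce[i]) for i in range(1,n) if st[i,4]>60]
print("scene",blob(im)); 
t=cv2.imread("pics/top0.png")[:,:,::-1].astype(int); print("top",blob(t)); print("scene0",blob(cv2.imread("pics/scene0.png")[:,:,::-1].astype(int)))
for x,y in((678,-67.5),(682,-72)):
    print(x,y,[proj("scene",[x,y,z]) for z in(0,28,96)],[proj("top",[x,y,z]) for z in (28,96)])
snap("a7",[660,-70,70])
E
```

```text
[677.8 -67.8 138.6] [-3.1  0.  -0.1]
scene [([270, 177, 15, 28, 182], array([277.2, 195.5]))]
top [([296, 143, 34, 22, 260], array([306.2, 154.2])), ([348, 209, 21, 20, 306], array([358. , 218.5])), ([271, 218, 15, 15, 86], array([277.9, 226.6]))]
scene0 [([270, 177, 15, 28, 186], array([277.2, 195.4])), ([342, 225, 18, 19, 225], array([350.9, 234.2]))]
678 -67.5 [array([350.3, 246.5]), array([350.6, 236.4]), array([351.4, 210.8])] [array([355.5, 219.9]), array([357.2, 216.3])]
682 -72 [array([350.5, 245.1]), array([350.8, 235. ]), array([351.6, 209.5])] [array([357.5, 218.1]), array([359.3, 214.5])]
top 293 161
scene 292 158
```

View pics/a7.png

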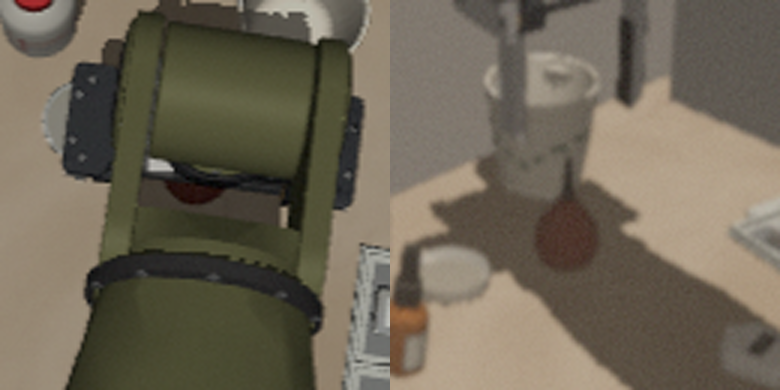

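The blower is upright between the fingers, with the nozzle at about (568,148) and the bulb at (567,237) in the scene half. I'll shift by 3 mm and descend.

Call:
jog_arm:
  series:
    - [0.027,-0.028,-0.1,0,0,0,0]
    - [0.027,-0.028,-0.2,0,0,0,0.3]
    - [0.027,-0.028,-0.32,0,0,0,0.5]
    - [0.027,-0.028,-0.43,0,0,0,0.5]
    - [0.027,-0.028,-0.5,0,0,0,0.5]
    - [0.027,-0.028,-0.545,0,0,0,0.5]
    - [0.027,-0.028,-0.545,0,0,0,0.5]
  grip_force: 20

```text
clock: 18.78
eef_pos: [680.6, -71.1, 71.4]
eef_rot: [-3.142, 0.002, -0.132]
wrist_force: [-0.3, -0.6, -0.2]
finger_gap: 57.1
finger_force: 0.0
```

Call:
jog_arm:
  series:
    - [0,0,0,0,0,0,1]
    - [0,0,0,0,0,0,1]
    - [0,0,0,0,0,0,1]
    - [0,0,0,0,0,0,1]
    - [0,0,0,0,0,0,1]
    - [0,0,0,0,0,0,1]
    - [0,0,0,0,0,0,1]
    - [0,0,0,0,0,0,1]

```text
clock: 19.45
eef_pos: [681.2, -71.2, 73.1]
eef_rot: [-3.142, -0.0, -0.132]
wrist_force: [-0.0, 0.2, 0.6]
finger_gap: 9.7
finger_force: 20.0
```

Call:
jog_arm:
  series:
    - [0,0,0,0,0,0,1]
    - [0,0,0,0,0,0,1]
    - [0,0,0,0,0,0,1]
    - [0,0,0,0,0,0,1]

```text
clock: 19.78
eef_pos: [681.2, -71.2, 73.1]
eef_rot: [-3.142, -0.0, -0.132]
wrist_force: [-0.5, -0.8, 0.1]
finger_gap: 9.3
finger_force: 20.0
```

Call:
jog_arm:
  series:
    - [0,0,0.03,0,0,0,1]
    - [0,0,0.08,0,0,0,1]
    - [0,0,0.14,0,0,0,1]
    - [0,0,0.21,0,0,0,1]
    - [0,0,0.28,0,0,0,1]
    - [0,0,0.33,0,0,0,1]
    - [0,0,0.36,0,0,0,1]
    - [0,0,0.36,0,0,0,1]

```text
clock: 20.45
eef_pos: [681.5, -71.3, 117.5]
eef_rot: [3.142, -0.002, -0.132]
wrist_force: [-0.0, -0.5, 0.3]
finger_gap: 9.5
finger_force: 20.0
```

Call:
jog_arm:
  series:
    - [-0.03,-0.024,0,0,0,0,1]
    - [-0.1,-0.08,0,0,0,0,1]
    - [-0.2,-0.16,0,0,0,0,1]
    - [-0.32,-0.26,0,0,0,0,1]
    - [-0.44,-0.356,0,0,0,0,1]
    - [-0.56,-0.453,0,0,0,0,1]
    - [-0.68,-0.55,0,0,0,0,1]
    - [-0.795,-0.643,0,0,0,0,1]

```text
clock: 21.12
eef_pos: [584.5, -149.0, 115.7]
eef_rot: [-3.141, 0.001, -0.132]
wrist_force: [0.8, -0.2, 0.1]
finger_gap: 9.3
finger_force: 20.0
```

Call:
jog_arm:
  series:
    - [-0.12,-0.097,0,0,0,0,1]
    - [-0.24,-0.194,0,0,0,0,1]
    - [-0.36,-0.291,0,0,0,0,1]
    - [-0.48,-0.388,0,0,0,0,1]
    - [-0.6,-0.485,0,0,0,0,1]
    - [-0.7,-0.566,0,0,0,0,1]
    - [-0.765,-0.62,0,0,0,0,1]
    - [-0.795,-0.643,0,0,0,0,1]

```text
clock: 21.78
eef_pos: [489.3, -226.2, 116.0]
eef_rot: [-3.142, 0.001, -0.133]
wrist_force: [-0.1, 0.5, -0.6]
finger_gap: 9.6
finger_force: 20.0
```

Call:
jog_arm:
  series:
    - [0,0,0,0,0,0,1]
    - [0,0,-0.03,0,0,0,1]
    - [0,0,-0.09,0,0,0,1]
    - [0,0,-0.15,0,0,0,1]
    - [0,0,-0.21,0,0,0,1]
    - [0,0,-0.26,0,0,0,1]
    - [0,0,-0.28,0,0,0,1]
    - [0,0,-0.28,0,0,0,1]

```text
clock: 22.45
eef_pos: [490.1, -225.3, 81.7]
eef_rot: [-3.141, 0.001, -0.132]
wrist_force: [-0.0, 0.1, -0.4]
finger_gap: 9.5
finger_force: 20.0
```

Call:
jog_arm:
  series:
    - [0,0,-0.02,0,0,0,1]
    - [0,0,-0.035,0,0,0,1]
    - [0,0,-0.04,0,0,0,1]
    - [0,0,-0.04,0,0,0,1]

```text
clock: 22.78
eef_pos: [490.4, -225.5, 77.8]
eef_rot: [-3.142, -0.0, -0.132]
wrist_force: [0.2, 0.0, -0.8]
finger_gap: 9.5
finger_force: 20.0
```

Call:
jog_arm:
  series:
    - [0,0,-0.008,0,0,0,1]
    - [0,0,-0.008,0,0,0,1]
    - [0,0,-0.008,0,0,0,1]

```text
clock: 23.03
eef_pos: [490.5, -225.6, 77.1]
eef_rot: [3.141, -0.0, -0.132]
wrist_force: [0.3, -0.1, 1.1]
finger_gap: 9.5
finger_force: 20.0
```

Call:
jog_arm:
  series:
    - [0,0,0.004,0,0,0,0]
    - [0,0,0.004,0,0,0,0]
    - [0,0,0.004,0,0,0,0]
    - [0,0,0.004,0,0,0,0]
    - [0,0,0.004,0,0,0,0]
    - [0,0,0.004,0,0,0,0]
  grip_force: 15

```text
clock: 23.53
eef_pos: [490.4, -225.5, 77.4]
eef_rot: [-3.142, -0.0, -0.132]
wrist_force: [-0.5, 0.5, -0.0]
finger_gap: 46.1
finger_force: 0.0
```

Call:
jog_arm:
  series:
    - [0,0,0.05,0,0,0,0]
    - [0,0,0.15,0,0,0,0]
    - [0,0,0.3,0,0,0,0]
    - [0,0,0.5,0,0,0,0]
    - [0,0,0.6,0,0,0,0]
    - [0,0,0.6,0,0,0,0]

```text
clock: 24.03
eef_pos: [491.6, -226.2, 153.2]
eef_rot: [3.14, -0.005, -0.132]
wrist_force: [0.9, 0.0, 0.6]
finger_gap: 86.1
finger_force: 0.0
```

Call:
jog_arm:
  series:
    - [0.05,0.6,0,0,0,0.111,0]
    - [0.05,0.6,0,0,0,0.111,0]
    - [0.05,0.6,0,0,0,0.111,0]
    - [0.05,0.6,0,0,0,0.111,0]

```text
clock: 24.37
eef_pos: [496.4, -152.5, 149.3]
eef_rot: [-3.142, 0.0, 0.044]
wrist_force: [0.6, -0.5, -0.2]
finger_gap: 94.1
finger_force: 0.0
```

Call:
jog_arm:
  series:
    - [0.05,0.59,-0.3,0,0,0.112,0]
    - [0.05,0.59,-0.3,0,0,0.112,0]
    - [0.05,0.59,-0.3,0,0,0.112,0]
    - [0.05,0.59,-0.3,0,0,0.112,0]
    - [0.05,0.59,-0.3,0,0,0.112,0]

```text
clock: 24.78
eef_pos: [502.6, -83.8, 113.6]
eef_rot: [3.141, -0.0, 0.217]
wrist_force: [-0.8, -0.6, -0.1]
finger_gap: 93.9
finger_force: 0.0
```

```bash
python3 - <<'E'
from h import *
np.set_printoptions(precision=1,suppress=True)
s=manip.read_state();print(s["eef_pos"],s["eef_rot"])
ims=[]
for n,x0,y0,w in(("top",335,235,135),("scene",365,185,135)):
    ims.append(cv2.resize(cam(n)["frame"][y0:y0+w,x0:x0+w,::-1],(400,400),interpolation=cv2.INTER_CUBIC))
cv2.imwrite("pics/a8.png",np.hstack(ims))
k=400/135
a=np.radians(12.5);R=np.array([[np.cos(a),-np.sin(a)],[np.sin(a),np.cos(a)]])
for z in (0,18):print([(proj("scene",[*(R@q+[497,-86]),z])-[365,185])*k+[400,0] for q in([-30,-21],[-30,27],[24,-21],[24,27],[-14,-27],[30,-9])])
print("top",[(proj("top",[*(R@q+[497,-86]),18])-[335,235])*k for q in([-30,-21],[-30,27],[24,-21],[24,27],[-14,-27],[30,-9])])
a=-.132;R=np.array([[np.cos(a),-np.sin(a)],[np.sin(a),np.cos(a)]])
for i,z in((-86,62),(86,18),(0,28)):
    X=R@[i,0]+[490.5,-225.5]; print(i,[(proj("top",[*X,h])-[335,235])*k for h in(z,)],[(proj("scene",[*X,h])-[365,185])*k+[400,0] for h in(0,z)])
E
```

```text
[502.6 -83.8 113.6] [ 3.1 -0.   0.2]
[array([595.9, 275.5]), array([564.6, 307.8]), array([531. , 250.2]), array([498.6, 281.2]), array([580.2, 264. ]), array([516., 255.])]
[array([598.4, 255.5]), array([566.9, 287.5]), array([532.9, 230.4]), array([500.4, 261.2]), array([582.6, 244.1]), array([517.8, 235.2])]
top [array([122.1, 228.6]), array([ 59.8, 242.4]), array([106. , 158.2]), array([ 43.9, 172. ]), array([125.1, 206. ]), array([ 88.7, 153.8])]
-86 [array([269.1, 325.9])] [array([754.8, 262.1]), array([767.7, 192.2])]
86 [array([285.2,  90.8])] [array([596. , 158.1]), array([598.2, 139.2])]
0 [array([274.3, 204.9])] [array([671.9, 207.8]), array([676.5, 177.5])]
```

View pics/a8.png

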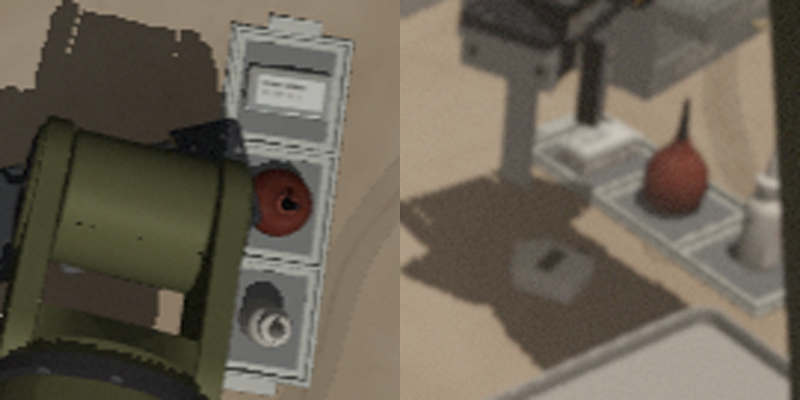

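All three mounting pieces sit centred in their pockets: box (288,92), blower (281,202) and bottle (268,328). The counter, at (552,265) in the scene half, matches the prediction. I'll descend on it.

Call:
jog_arm:
  series:
    - [-0.008,0.02,-0.15,0,0,0,0]
    - [-0.008,0.02,-0.35,0,0,0,0]
    - [-0.008,0.02,-0.55,0,0,0,0]
    - [-0.008,0.02,-0.7,0,0,0,0]
    - [-0.008,0.02,-0.78,0,0,0,0]
    - [-0.008,0.02,-0.82,0,0,0,0.2]
    - [-0.008,0.02,-0.83,0,0,0,0.2]
    - [-0.008,0.02,-0.83,0,0,0,0.2]

```text
clock: 25.55
eef_pos: [501.9, -80.8, 14.5]
eef_rot: [3.141, -0.001, 0.218]
wrist_force: [0.7, -0.5, -0.5]
finger_gap: 78.1
finger_force: 0.0
```

Call:
jog_arm:
  series:
    - [0,0,0,0,0,0,1]
    - [0,0,0,0,0,0,1]
    - [0,0,0,0,0,0,1]
    - [0,0,0,0,0,0,1]
    - [0,0,0,0,0,0,1]
    - [0,0,0,0,0,0,1]
    - [0,0,0,0,0,0,1]
    - [0,0,0,0,0,0,1]

```text
clock: 26.22
eef_pos: [501.7, -80.4, 14.1]
eef_rot: [3.141, -0.001, 0.218]
wrist_force: [-0.2, -1.9, 6.3]
finger_gap: 46.7
finger_force: 15.0
```

Call:
jog_arm:
  series:
    - [0,0,0,0,0,0,1]
    - [0,0,0,0,0,0,1]
    - [0,0,0.02,0,0,0,1]
    - [0,0,0.06,0,0,0,1]
    - [0,0,0.12,0,0,0,1]
    - [0,0,0.18,0,0,0,1]
    - [0,0,0.22,0,0,0,1]
    - [0,0,0.22,0,0,0,1]

```text
clock: 26.88
eef_pos: [502.0, -80.4, 41.5]
eef_rot: [3.141, -0.002, 0.218]
wrist_force: [-0.4, 0.2, -0.5]
finger_gap: 46.9
finger_force: 14.9
```

Call:
jog_arm:
  series:
    - [-0.01,0.06,0.05,0,0,0,1]
    - [-0.03,0.2,0.1,0,0,0,1]
    - [-0.05,0.36,0.1,0,0,0,1]
    - [-0.07,0.54,0.1,0,0,0,1]
    - [-0.09,0.72,0.1,0,0,0,1]
    - [-0.116,0.916,0.1,0,0,0,1]

```text
clock: 27.38
eef_pos: [487.1, 30.8, 52.4]
eef_rot: [-3.142, 0.0, 0.218]
wrist_force: [1.0, -0.5, -0.5]
finger_gap: 46.6
finger_force: 14.9
```

Call:
jog_arm:
  series:
    - [-0.02,0.18,0,0,0,-0.01,1]
    - [-0.05,0.36,0,0,0,-0.03,1]
    - [-0.07,0.54,0,0,0,-0.045,1]
    - [-0.09,0.72,0,0,0,-0.06,1]
    - [-0.116,0.916,0,0,0,-0.068,1]

```text
clock: 27.8
eef_pos: [473.0, 140.8, 52.3]
eef_rot: [-3.142, 0.0, 0.11]
wrist_force: [0.1, 0.4, 0.1]
finger_gap: 46.6
finger_force: 14.9
```

Call:
jog_arm:
  series:
    - [-0.02,0.18,0,0,0,0,1]
    - [-0.05,0.36,0,0,0,0,1]
    - [-0.07,0.54,0,0,0,0,1]
    - [-0.09,0.72,0,0,0,0,1]
    - [-0.105,0.83,0,0,0,0,1]
    - [-0.113,0.89,0,0,0,0,1]
    - [-0.116,0.916,0,0,0,0,1]
    - [-0.116,0.916,0,0,0,0,1]

```text
clock: 28.47
eef_pos: [459.6, 249.5, 52.1]
eef_rot: [3.141, 0.0, 0.112]
wrist_force: [-0.5, 1.2, -0.1]
finger_gap: 46.8
finger_force: 14.9
```

Call:
jog_arm:
  series:
    - [0,0,-0.04,0,0,0,1]
    - [0,0,-0.1,0,0,0,1]
    - [0,0,-0.16,0,0,0,1]
    - [0,0,-0.2,0,0,0,1]
    - [0,0,-0.23,0,0,0,1]
    - [0,0,-0.23,0,0,0,1]

```text
clock: 28.97
eef_pos: [459.3, 249.0, 23.5]
eef_rot: [3.141, 0.001, 0.111]
wrist_force: [-0.3, 0.3, -0.5]
finger_gap: 46.6
finger_force: 14.9
```

```bash
python3 - <<'E'
from h import *
np.set_printoptions(precision=1,suppress=True)
s=manip.read_state();print(s["eef_pos"],s["eef_rot"])
snap("a9",[480,240,10])
E
```

```text
[459.3 249.   23.5] [3.1 0.  0.1]
top 154 243
scene 239 282
```

View pics/a9.png

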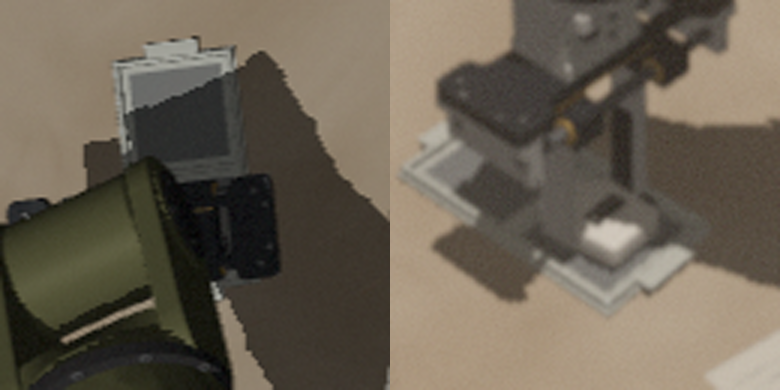

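The counter is hanging over the near pocket, with its top face at about (612,230) in the scene half and inside the rims. Lowering to contact.

Call:
jog_arm:
  series:
    - [0,0,-0.015,0,0,0,1]
    - [0,0,-0.03,0,0,0,1]
    - [0,0,-0.045,0,0,0,1]
    - [0,0,-0.045,0,0,0,1]

```text
clock: 29.4
eef_pos: [459.5, 249.4, 18.9]
eef_rot: [3.141, 0.0, 0.112]
wrist_force: [0.8, 0.2, -1.1]
finger_gap: 46.8
finger_force: 14.9
```

Call:
jog_arm:
  series:
    - [0,0,-0.008,0,0,0,1]
    - [0,0,-0.008,0,0,0,1]
    - [0,0,-0.008,0,0,0,1]

```text
clock: 29.65
eef_pos: [459.7, 249.4, 18.2]
eef_rot: [-3.142, -0.0, 0.112]
wrist_force: [0.1, -0.6, -1.0]
finger_gap: 46.5
finger_force: 14.9
```

Call:
jog_arm:
  series:
    - [0,0,-0.008,0,0,0,1]
    - [0,0,-0.008,0,0,0,1]
    - [0,0,-0.008,0,0,0,1]

```text
clock: 29.9
eef_pos: [459.9, 249.5, 18.0]
eef_rot: [-3.141, -0.001, 0.112]
wrist_force: [-3.1, -1.5, 9.2]
finger_gap: 47.1
finger_force: 15.1
```

Call:
jog_arm:
  series:
    - [0,0,0.008,0,0,0,1]
    - [0,0,0.012,0,0,0,0.46]
    - [0,0,0.012,0,0,0,0.46]
    - [0,0,0.012,0,0,0,0.46]
    - [0,0,0.012,0,0,0,0.46]
    - [0,0,0.03,0,0,0,0.46]
    - [0,0,0.06,0,0,0,0.4]
    - [0,0,0.1,0,0,0,0.2]

```text
clock: 30.57
eef_pos: [459.5, 249.4, 29.4]
eef_rot: [3.141, 0.0, 0.112]
wrist_force: [-0.1, -0.5, -0.8]
finger_gap: 60.1
finger_force: 0.0
```

Call:
jog_arm:
  series:
    - [0,0,0.2,0,0,0,0]
    - [0,0,0.4,0,0,0,0]
    - [0,0,0.6,0,0,0,0]
    - [0,0,0.85,0,0,0,0]
    - [0,0,0.95,0,0,0,0]
    - [0,0,0.95,0,0,0,0]

```text
clock: 31.07
eef_pos: [460.8, 250.0, 146.7]
eef_rot: [-3.14, -0.005, 0.112]
wrist_force: [0.7, 0.1, 0.7]
finger_gap: 93.7
finger_force: 0.0
```

Call:
jog_arm:
  series:
    - [0.844,-0.604,0,0,0,0,0]
    - [0.844,-0.604,0,0,0,0,0]
    - [0.844,-0.604,0,0,0,0,0]
    - [0.844,-0.604,0,0,0,0,0]
    - [0.844,-0.604,0,0,0,0,0]

```text
clock: 31.48
eef_pos: [561.3, 175.6, 141.6]
eef_rot: [3.141, 0.002, 0.109]
wrist_force: [0.1, 0.5, 0.0]
finger_gap: 93.6
finger_force: 0.0
```

```bash
python3 - <<'E'
from h import *
np.set_printoptions(precision=1,suppress=True)
s=manip.read_state();print(s["eef_pos"],s["eef_rot"])
print(at("scene",S(166,278),0)+[13,-11.7,0])
for x,y in((662.5,104.5),(664,103),(660,107)): print(x,y,proj("scene",[x,y,0]),proj("scene",[x,y,58]),proj("scene",[x,y,104]),proj("top",[x,y,58]),proj("top",[x,y,104]))
for n,f in(("scene",cam("scene")["frame"]),("top",cv2.imread("pics/top0.png")[:,:,::-1])):
    f=f.astype(int); m=(f[:,:,0]>f[:,:,2]*2)&(f[:,:,0]>45)
    k,l,st,ce=cv2.connectedComponentsWithStats(m.astype(np.uint8)); print(n,[(st[i].tolist(),ce[i]) for i in range(1,k) if st[i,4]>50])
C.clear(); np.save("pics/x.npy",cam("top")["frame"])
# tally: bright blob in the near pocket, both views
for n,(x0,y0,x1,y1) in (("top",(185,250,250,350)),("scene",(240,310,350,390))):
    f=cam(n)["frame"][y0:y1,x0:x1].astype(int); print(n, f.mean())
    m=(f.min(2)>150).astype(np.uint8); k,l,st,ce=cv2.connectedComponentsWithStats(m); print([( (st[i]+[x0,y0,0,0,0]).tolist(),ce[i]+[x0,y0]) for i in range(1,k) if st[i,4]>40])
a=np.radians(6.4);R=np.array([[np.cos(a),-np.sin(a)],[np.sin(a),np.cos(a)]])
print("tally case centre",*[proj(n,[*([454.3,245.7]+R@[-3,3]),22]) for n in("top","scene")])
E
```

```text
[561.3 175.6 141.6] [3.1 0.  0.1]
[668.1 106.1   0. ]
662.5 104.5 [297.6 278.4] [297.  256.1] [296.4 237.7] [277.7 225.5] [275.8 223.3]
664 103 [297.7 277.8] [297.1 255.6] [296.5 237.2] [278.4 224.8] [276.6 222.6]
660 107 [297.4 279.3] [296.8 257.1] [296.3 238.6] [276.6 226.6] [274.6 224.5]
scene [([454, 234, 14, 18, 129], array([460.8, 242.6])), ([503, 358, 41, 48, 561], array([523.6, 382.9])), ([435, 432, 38, 48, 585], array([456.2, 461.1]))]
top [([297, 143, 33, 22, 249], array([306.4, 154.3])), ([348, 208, 21, 21, 333], array([357.9, 218. ])), ([271, 218, 15, 16, 99], array([277.8, 226.5]))]
top 63.88051282051282
[([198, 290, 36, 11, 62], array([216.8, 296.5])), ([198, 297, 37, 12, 110], array([216.5, 301.4]))]
scene 136.35060606060605
[([250, 320, 16, 11, 76], array([257.3, 324.6])), ([294, 343, 34, 25, 455], array([309.6, 354.7])), ([319, 356, 21, 21, 143], array([330.1, 368.4])), ([280, 358, 33, 25, 57], array([295. , 370.3]))]
tally case centre [214.1 321.6] [310.3 352.9]
```

Call:
jog_arm:
  series:
    - [0.856,-0.593,0,0,0,0,0]
    - [0.856,-0.593,0,0,0,0,0]
    - [0.856,-0.593,0,0,0,0,0]
    - [0.856,-0.593,0,0,0,0,0]
    - [0.856,-0.593,0,0,0,0,0]
    - [0.856,-0.593,0,0,0,0,0]
    - [0.856,-0.593,0,0,0,0,0]

```text
clock: 32.27
eef_pos: [662.8, 107.1, 143.6]
eef_rot: [-3.142, -0.0, 0.113]
wrist_force: [0.1, 0.1, 0.8]
finger_gap: 94.0
finger_force: 0.0
```

Call:
jog_arm:
  series:
    - [0,0,-0.1,0,0,0,0]
    - [0,0,-0.25,0,0,0,0]
    - [0,0,-0.42,0,0,0,0]
    - [0,0,-0.6,0,0,0,0]
    - [0,0,-0.74,0,0,0,0.1]
    - [0,0,-0.84,0,0,0,0.2]
    - [0,0,-0.88,0,0,0,0.3]
    - [0,0,-0.88,0,0,0,0.3]

```text
clock: 32.93
eef_pos: [663.0, 106.2, 36.6]
eef_rot: [-3.142, 0.001, 0.112]
wrist_force: [-1.1, -1.1, -0.2]
finger_gap: 70.9
finger_force: 0.0
```

Call:
jog_arm:
  series:
    - [0,0,0,0,0,0,1]
    - [0,0,0,0,0,0,1]
    - [0,0,0,0,0,0,1]
    - [0,0,0,0,0,0,1]
    - [0,0,0,0,0,0,1]
    - [0,0,0,0,0,0,1]
    - [0,0,0,0,0,0,1]
    - [0,0,0,0,0,0,1]
  grip_force: 20

```text
clock: 33.6
eef_pos: [663.9, 105.8, 38.0]
eef_rot: [-3.142, -0.001, 0.112]
wrist_force: [0.1, -0.0, 3.6]
finger_gap: 33.7
finger_force: 19.8
```

Call:
jog_arm:
  series:
    - [0,0,0,0,0,0,1]
    - [0,0,0,0,0,0,1]
    - [0,0,0,0,0,0,1]

```text
clock: 33.85
eef_pos: [663.9, 105.8, 38.0]
eef_rot: [-3.142, -0.001, 0.112]
wrist_force: [0.6, 0.6, 4.6]
finger_gap: 33.9
finger_force: 19.9
```

Call:
jog_arm:
  series:
    - [0,0,0.03,0,0,0,1]
    - [0,0,0.08,0,0,0,1]
    - [0,0,0.15,0,0,0,1]
    - [0,0,0.23,0,0,0,1]
    - [0,0,0.3,0,0,0,1]
    - [0,0,0.36,0,0,0,1]
    - [0,0,0.4,0,0,0,1]
    - [0,0,0.4,0,0,0,1]

```text
clock: 34.52
eef_pos: [664.2, 105.9, 87.2]
eef_rot: [-3.142, -0.002, 0.112]
wrist_force: [0.8, 0.2, -0.9]
finger_gap: 33.7
finger_force: 19.7
```

Call:
jog_arm:
  series:
    - [-0.02,0.024,0,0,0,0,1]
    - [-0.07,0.084,0,0,0,0,1]
    - [-0.14,0.17,0,0,0,0,1]
    - [-0.22,0.265,0,0,0,0,1]
    - [-0.3,0.361,0,0,0,0,1]
    - [-0.38,0.457,0,0,0,0,1]
    - [-0.45,0.542,0,0,0,0,1]
    - [-0.5175,0.623,0,0,0,0,1]

```text
clock: 35.18
eef_pos: [600.4, 182.0, 85.8]
eef_rot: [-3.142, -0.0, 0.112]
wrist_force: [-0.1, 0.0, 0.2]
finger_gap: 33.8
finger_force: 19.7
```

Call:
jog_arm:
  series:
    - [-0.07,0.084,0,0,0,0,1]
    - [-0.14,0.17,0,0,0,0,1]
    - [-0.22,0.265,0,0,0,0,1]
    - [-0.3,0.361,0,0,0,0,1]
    - [-0.38,0.457,0,0,0,0,1]
    - [-0.45,0.542,0,0,0,0,1]
    - [-0.5,0.602,0,0,0,0,1]
    - [-0.5175,0.623,0,0,0,0,1]

```text
clock: 35.85
eef_pos: [538.5, 256.6, 85.7]
eef_rot: [-3.141, -0.0, 0.113]
wrist_force: [0.4, 0.3, -0.7]
finger_gap: 33.8
finger_force: 19.7
```

Call:
jog_arm:
  series:
    - [0,0,0,0,0,0,1]
    - [0,0,-0.04,0,0,0,1]
    - [0,0,-0.1,0,0,0,1]
    - [0,0,-0.17,0,0,0,1]
    - [0,0,-0.24,0,0,0,1]
    - [0,0,-0.29,0,0,0,1]
    - [0,0,-0.32,0,0,0,1]
    - [0,0,-0.32,0,0,0,1]

```text
clock: 36.52
eef_pos: [539.1, 255.0, 46.0]
eef_rot: [3.141, 0.002, 0.111]
wrist_force: [-0.8, -1.4, -0.8]
finger_gap: 33.7
finger_force: 19.7
```

```bash
python3 - <<'E'
from h import *
np.set_printoptions(precision=1,suppress=True)
s=manip.read_state();print(s["eef_pos"],s["joints"],s["wrist_force"])
E
```

```text
[539.1 255.   46. ] [0.4 0.6 1.5 0.  1.  1.8] [-0.8 -1.4 -0.8]
```

Call:
jog_arm:
  series:
    - [0,0,-0.015,0,0,0,1]
    - [0,0,-0.03,0,0,0,1]
    - [0,0,-0.04,0,0,0,1]
    - [0,0,-0.04,0,0,0,1]

```text
clock: 36.85
eef_pos: [539.4, 255.3, 42.4]
eef_rot: [-3.142, -0.0, 0.112]
wrist_force: [-0.8, 1.0, -0.7]
finger_gap: 33.9
finger_force: 19.7
```

Call:
jog_arm:
  series:
    - [0,0,-0.008,0,0,0,1]
    - [0,0,-0.008,0,0,0,1]
    - [0,0,-0.008,0,0,0,1]

```text
clock: 37.1
eef_pos: [539.7, 255.4, 41.9]
eef_rot: [-3.141, -0.001, 0.112]
wrist_force: [0.0, -0.0, 4.0]
finger_gap: 33.6
finger_force: 19.8
```

Contact. I'll release, retreat up and away, then check.

Call:
jog_arm:
  series:
    - [0,0,0.004,0,0,0,1]
    - [0,0,0.004,0,0,0,0]
    - [0,0,0.004,0,0,0,0]
    - [0,0,0.004,0,0,0,0]
    - [0,0,0.004,0,0,0,0]
    - [0,0,0.004,0,0,0,0]
    - [0,0,0.004,0,0,0,0]
    - [0,0,0.004,0,0,0,0]

```text
clock: 37.77
eef_pos: [539.5, 255.3, 42.0]
eef_rot: [3.142, -0.0, 0.112]
wrist_force: [0.2, -0.6, -0.3]
finger_gap: 77.1
finger_force: 0.0
```

Call:
jog_arm:
  series:
    - [0,0,0.06,0,0,0,0]
    - [0,0,0.18,0,0,0,0]
    - [0,0,0.35,0,0,0,0]
    - [0,0,0.55,0,0,0,0]
    - [0,0,0.75,0,0,0,0]
    - [0,0,0.95,0,0,0,0]
    - [0,0,0.95,0,0,0,0]

```text
clock: 38.35
eef_pos: [541.1, 256.0, 161.6]
eef_rot: [-3.14, -0.007, 0.112]
wrist_force: [0.3, 0.1, -0.2]
finger_gap: 93.7
finger_force: 0.0
```

Call:
jog_arm:
  series:
    - [-0.3,-1,0.3,0,0,0,0]
    - [-0.3,-1,0.3,0,0,0,0]
    - [-0.3,-1,0.3,0,0,0,0]
    - [-0.3,-1,0.3,0,0,0,0]
    - [-0.3,-1,0.3,0,0,0,0]

```text
clock: 38.77
eef_pos: [503.5, 133.8, 193.1]
eef_rot: [-3.141, -0.002, 0.109]
wrist_force: [0.3, 0.7, -0.6]
finger_gap: 93.9
finger_force: 0.0
```

Call:
jog_arm:
  series:
    - [-0.3,-1,0.2,0,0,0,0]
    - [-0.3,-1,0.2,0,0,0,0]
    - [-0.3,-1,0.2,0,0,0,0]
    - [-0.3,-1,0.2,0,0,0,0]
    - [-0.3,-1,0.2,0,0,0,0]
    - [-0.3,-1,0.2,0,0,0,0]

```text
clock: 39.27
eef_pos: [467.8, 16.2, 215.6]
eef_rot: [-3.141, 0.0, 0.112]
wrist_force: [0.3, -0.1, -0.3]
finger_gap: 93.8
finger_force: 0.0
```

```bash
python3 - <<'E'
from h import *
a=cam("top")["frame"][190:380,180:280,::-1]; b=cam("scene")["frame"][180:400,230:500,::-1]
cv2.imwrite("pics/fin.png",np.hstack([cv2.resize(a,(284,540),interpolation=cv2.INTER_CUBIC),cv2.resize(b,(516,540)[:1]+(420,),interpolation=cv2.INTER_CUBIC) if 0 else cv2.copyMakeBorder(cv2.resize(b,(516,420),interpolation=cv2.INTER_CUBIC),0,120,0,0,cv2.BORDER_CONSTANT)]))
print(manip.read_state()["eef_pos"])
E
```

```text
[467.75023204  16.66864501 215.40438714]
```

View pics/fin.png

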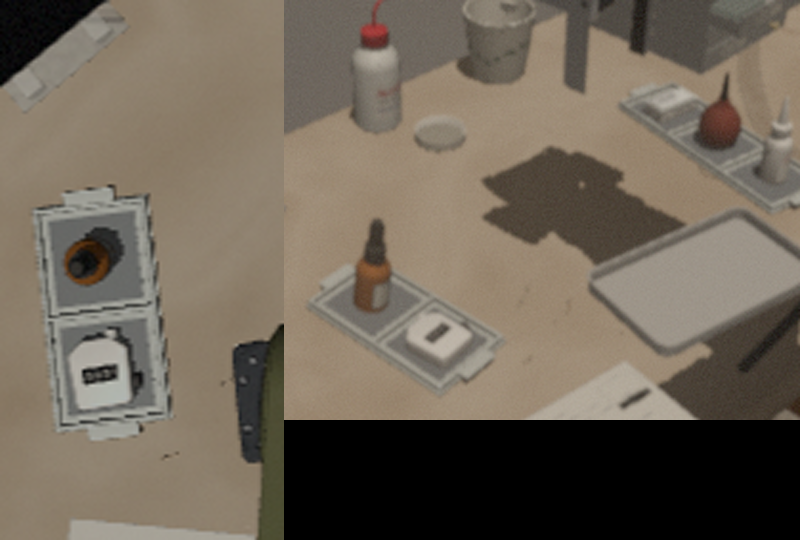

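The final view shows the dropper bottle centred in the far short-tray pocket (base about (372,305) in the scene part) and the counter centred in the near pocket (105,369 in the top part). The long tray is full, the dish and wash bottle are untouched, and the gripper is clear.

```bash
python3 -c "
from cell import manip
print(manip.sign_off())"
```

```text
the job is handed in; nothing more can be done
None
```

I made up both kits and handed the job in at about 39 s, with every piece released and close to the middle of its pocket on the last camera check; no result came back from the judging.

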